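# Shut the nursery box hatch and lock it with the wing screw

### The job

Shut the hatch of the white nursery box: slide its shutter along the rails until the slot in its tongue lies over the slot in the deck, then take the wing screw from the wooden block and pass its foot down through both slots until its collar rests flat on the tongue. Give it a quarter turn to lock it, so that its wings lie along the shutter's travel, and let go. Do not knock over or push about the round-knob studs in the block, the jar on the box, the drinker to its right or the scoop.

Things in the scene. Friction and masses are not known exactly. Their poses are not given: they have to be found in the camera images.
- box: White nursery box fixed to the table, 240 (x) x 360 (y) x 110 mm high, hollow, with a 4 mm white deck on top. Origin: centre of its underside, z up. Its shutter slides along the box's y. A 90 x 100 mm hatch opens at the middle of the deck between two aluminium rails (outer width 124 mm, 9 mm high, y from -176 to +69 mm).
- shutter (a joint): Aluminium shutter in the rails: plate 110 x 120 x 4 mm on the deck, with a tongue 60 mm wide and 58 mm long on its +y end. 0 = closed, its slot exactly over the deck's; positive = open, metres towards the box's -y. Starts 0.06 to 0.11 open; runs from -0.020 to 0.125, so no stop at 0. About 1.5 N of friction; stays where left; can be pushed either way.
- lip (a point): Middle of the top edge of the shutter's upstanding push lip: a sheet 76 mm wide (box's x), 3 mm thick (y), its top 32.5 mm above the deck, its foot on the plate. Moves with the shutter, 117.5 mm behind the tongue's slot (towards the box's -y). Push it towards +y to close. Axes as the box's.
- tongue_slot (a point): Centre of the slot through the shutter's tongue, at the tongue's top face (114.5 mm above the table). The slot is 28 mm long along the box's x and 11 mm wide along y; the tongue is 4 mm thick. Axes as the box's.
- deck_slot (a point): Centre of the slot through the deck, at the deck's top face (110 mm above the table), at (0, +87.5 mm) in the box's frame. 30 mm long along the box's x, 13 mm wide along y, 4 mm thick, hollow below. Axes as the box's.
- wing_screw: Steel quarter-turn wing screw, 40 to 85 g, the only stud with flat wings, upright in one of the wooden block's three slots. Origin: centre of the underside of its round collar (28 mm across, 4 mm thick); z up. No thread: with the collar on the tongue its foot hangs free below the deck and turns either way. A half turn makes no difference.
- screw_wings (a point): Middle of the wing screw's wings, 19 mm above the screw's origin: one flat grip 36 to 40 mm wide along the screw's x, 9 mm thick along its y, with bare parallel faces from 9 to 30 mm above the origin (the collar's underside). Axes as the screw's.
- screw_foot (a point): Middle of the wing screw's T-shaped foot, 15 mm below the screw's origin: a round-ended bar 24 mm long along the screw's x (parallel to the wings), 8 mm thick, from 11 to 19 mm below the origin; the shank above it is 8 mm thick. Axes as the screw's.
- block: Wooden block fixed to the table, 180 (x) x 52 (y) x 34 mm high, holding three studs in three equal slots (28 mm along its x, 11 mm wide, 28 mm deep) at x = -56, 0 and +56 mm. Origin: centre of its underside. The studs' collars rest on its top; the wing screw's wings lie along the block's x.
- knob_a: Bystander: stud with a round black fluted knob (28 mm across, top 22 mm above its origin) in another slot of the block. Origin: underside of its collar.
- knob_b: Bystander: as knob_a, in the remaining slot.
- jar: Bystander: small clear jar with a steel cap, 38 mm across, 50 mm high, on the far (+x) margin of the box's deck. Origin: centre of its underside.
- drinker: Bystander: drinker, an upturned clear bottle in a yellow dish 116 mm across, 143 mm high, to the right of the box. Origin: centre of its underside.
- scoop: Bystander: aluminium scoop with a wooden handle, 165 mm long, lying to the left of the block. Origin: under it, near the back of its pan.

How it is judged:
On the way, in this order (a step that is already met when the one before it is completed fails the run):
1. the shutter is slid shut: the tongue's slot lies over the deck's slot within 4 mm (horizontal distance between tongue_slot and deck_slot below 0.004 m), for 0.2 s.
2. the wing screw's foot has gone through both slots (collar within 6 mm of the tongue) (horizontal distance between tongue_slot and deck_slot below 0.005 m and horizontal distance between wing_screw and deck_slot below 0.01 m and z of wing_screw in the frame of tongue_slot below 0.006 m), for 0.1 s.
At the end, for the whole second after the job is handed in: The two slots coincide within 5 mm; the wing screw stands in them, within 10 mm of the deck slot's centre, upright within 0.15 rad, collar within 3 mm of the tongue's top; its wings lie along the shutter's travel (the box's y) within 0.45 rad; screw and shutter are at rest (horizontal distance between tongue_slot and deck_slot below 0.005 m and horizontal distance between wing_screw and deck_slot below 0.01 m and z of wing_screw in the frame of tongue_slot between -0.003 and 0.003 m and angle between the x axis of wing_screw and the y axis of box, either way round below 0.45 rad and angle between wing_screw's own z axis and vertical below 0.15 rad and linear speed of wing_screw below 0.02 m/s and velocity of joint shutter between -0.01 and 0.01 m/s); the robot touches nothing.
It fails at once if the jar is knocked over or pushed more than 3 cm (distance of jar from where it was at the start of the episode above 0.03 m or angle between jar's own z axis and vertical above 0.5 rad).
It fails at once if the drinker is knocked over or pushed more than 3 cm (distance of drinker from where it was at the start of the episode above 0.03 m or angle between drinker's own z axis and vertical above 0.5 rad).
It fails at once if a round-knob stud is knocked over or pushed more than 3 cm (distance of any of knob_a, knob_b from where it was at the start of the episode above 0.03 m or angle between any of knob_a, knob_b's own z axis and vertical above 0.5 rad).
It fails at once if the scoop is pushed more than 3 cm (distance of scoop from where it was at the start of the episode above 0.03 m).
It also fails if it takes over 67 s, if anything falls off the work surface, if the arm or the gripper's body presses on something with over 40 N, if the wrist force passes 120 N, or if a joint passes its speed limit or range.

### The arm

A 6-joint arm with a two-finger parallel gripper is mounted at the origin on the work surface. World frame = base frame: x ahead of the robot, y to its left, z up, the work surface at z = 0. Lengths are in m, angles in rad, forces in N, time in s.
With the tool pointing down it reaches from about 0.325 to 0.9 m from the base axis. Payload 6.1 kg.
Tool frame: the origin (TCP) lies midway between the tips of the shut fingers; the grasp point (between the pads) lies 19 mm behind it (arm.grasp_offset is the distance from the TCP to the grasp point, in m); z points along the fingers, y is the line along which they close (so a half turn about z gives the same grasp; the last joint's range is limited). The gripper opens to 85 mm and grips with 20 to 120 N. Pads are 22 mm wide; open, the fingers measure 114 mm over their backs; the gripper's body (76 mm by 85 mm) begins 54 mm behind the grasp point. The pads swing forward as they close: fully open they stand 13 mm farther back than shut.
Start: joints at [-1.25, 0.22, 1.526, -0, 1.395, -0.126], TCP at [0.27, -0.564, 0.209] pointing down, gripper open.
Joint ranges: [-2.98, 2.98], [-0.91, 2.08], [0.09, 2.57], [-1.24, 4.39], [0.2, 2.65], [-2.68, 2.68]. Speed limits (rad/s): [2.57, 2.57, 3.01, 3.14, 3.14, 3.14].

### API

Orientations are given as a rotation vector (axis times angle).
In Python, from cell import arm, cams, boxes_of gives the robot as it stands. The module is installed in compiled form; this text tells all that it offers.
- The arm moves only by the tool jog_arm, never from a script. Its argument "plan" is a list of rows, each an object with "travel": the shift along the tool's x, y, z in cm, a list of three; "turn": the turn, a rotation vector about the tool's x, y, z in degrees, a list of three; "grip": the opening, from -1 (shut) to 1 (fully open). A call has 1 to 5 rows; each row shifts and turns the commanded pose from where the row before left it, along the tool's axes as they then stand; what a row does not reach is not made up. A row lasts 1/12 s, in which the tool goes at most 41.7 mm and 7.16 degrees, less where a joint would pass 70% of its speed; a pose out of reach is approached as far as the arm can. A call is refused whole if a number of a shift passes 4.17 or a number of a turn 7.16, either way. A call with a gripper value outside its range is refused whole. The fingers move at their own pace and stop on an object; "grip_force" is the grip in N (left out, the last holds). Time passes only in rows, so rows that do not move let the fingers close. It gives the time, the measured TCP pose, the force, the opening and the grip force at its end, in the units of the state.
- arm.observe(): the state, without advancing time (a new reading comes with each control period).
- cams.grab_frame(name): name is "scene" or "top" or "wrist"; returns the picture (420x560x3 uint8, blue, green, red); there is no depth.
- cams.get_calibration(name): a dict with "fx", "fy", "cx", "cy" (pixels), "T" (4x4, takes a point from camera to world coordinates); the wrist camera has in their place "T_tool_cam" (4x4, takes a point from camera to tool coordinates, whose origin is the TCP and whose axes are the flange's). Camera axes: x right, y down, z forward; pixel columns grow to the right and rows downward; lengths in m; the calibration is good to about 2 mm. A picture is of the moment at which its call begins: read the wrist's pose just before it. get_calibration takes no time and is no camera call.
- arm.sign_off(): hands the job in; it is judged then, once.
Trained networks look in the newest picture that a camera, given by its name, has taken for a name from the list of things; names that differ only in an ending like _2 or _b are one class to them, and where a whole thing is asked for, a point or a joint stands for the part that bears it (a point fixed in the world has none). Each returns a list of dicts, best first, with "p" (0 to 1); they miss things now and then, are a little off and sometimes report something else, mostly with a low value. They report only what shows in the picture. A call takes as long as a camera call.
- boxes_of(label, camera): "extent" ([centre column, centre row, width, height] in pixels, round what is visible of it).
The state is a dict: "t": time; "joint_pos": joint angles; "qvel": joint speeds; "joint_efforts": joint torques, N m; "tool_pos": TCP position; "orientation": TCP orientation; "force": force on the tool from outside, world axes, zero at the start; "moment": the same for the moment, N m; "gripper_width": finger opening in m; "gripper_force": force on a finger pad.
Only numpy, scipy, OpenCV 4.12 (cv2) and the standard library are available. Lean on these libraries where they do the work, as an engineer would, in place of code of your own. Each camera call takes 0.05 s, during which the arm holds its last target. There are 200 camera calls.

## Working session

There is one attempt and no reset: what is moved stays moved. The work goes in short steps, Python scripts to look and compute and a tool call to move; the robot and the scene stay as the last step left them, time stands still between calls to the robot, and variables do not carry over. Pictures are saved under pics/ and viewed, at most 10 in all, crops included, and the job is handed in when it is done.

Besides the shell and the picture viewer there is one more tool, called after "Emit:" by a JSON object that holds its "fn" and its "kwargs", one argument or row to a line. jog_arm: Moves the arm, as the interface text tells. Its arguments: {"type":"object","properties":{"plan":{"type":"array","items":{"type":"object","properties":{"travel":{"type":"array","items":{"type":"number"}},"turn":{"type":"array","items":{"type":"number"}},"grip":{"type":"number"}}}},"grip_force":{"type":"number"}},"required":["plan"]}

```bash
mkdir -p pics
cat > h.py <<'E'
import numpy as np, cv2
from cell import arm, cams, boxes_of
from scipy.spatial.transform import Rotation as R
def camT(name):
    c=cams.get_calibration(name)
    if name=="wrist":
        s=arm.observe(); T=np.eye(4); T[:3,:3]=R.from_rotvec(s["orientation"]).as_matrix(); T[:3,3]=s["tool_pos"]
        return c,T@c["T_tool_cam"]
    return c,np.array(c["T"])
def ray(name,u,v,z,cT=None):
    c,T=cT or camT(name)
    d=T[:3,:3]@np.array([(u-c["cx"])/c["fx"],(v-c["cy"])/c["fy"],1]); o=T[:3,3]
    return o+d*(z-o[2])/d[2]
def proj(name,p,cT=None):
    c,T=cT or camT(name); q=np.linalg.inv(T)@np.append(p,1); return c["fx"]*q[0]/q[2]+c["cx"],c["fy"]*q[1]/q[2]+c["cy"]
E
python3 - <<'E'
from h import *
np.set_printoptions(precision=4,suppress=True)
s=arm.observe(); print(s["t"],s["tool_pos"],R.from_rotvec(s["orientation"]).as_matrix())
for n in ["top","scene"]:
    f=cams.grab_frame(n); cv2.imwrite(f"pics/{n}0.png",f)
    print(n,camT(n))
    for l in ["box","lip","tongue_slot","deck_slot","wing_screw","screw_wings","block","knob_a","jar","drinker","scoop"]:
        print(l,[(np.round(d["extent"],1),round(d["p"],2)) for d in boxes_of(l,n)[:3]])
print(cams.get_calibration("wrist"),arm.observe()["t"])
E
```

```text
0.0 [ 0.2699 -0.563   0.2078] [[ 0.9018  0.4321 -0.0006]
 [ 0.4321 -0.9018  0.0019]
 [ 0.0003 -0.0019 -1.    ]]
top ({'fx': 506.27253152957616, 'fy': 506.27253152957616, 'cx': 289.1710628524857, 'cy': 210.89687214573937, 'T': array([[ 0.0119, -0.9874,  0.158 ,  0.3356],
       [-0.9996, -0.008 ,  0.0253, -0.0129],
       [-0.0238, -0.1582, -0.9871,  1.4794],
       [ 0.    ,  0.    ,  0.    ,  1.    ]])}, array([[ 0.0119, -0.9874,  0.158 ,  0.3356],
       [-0.9996, -0.008 ,  0.0253, -0.0129],
       [-0.0238, -0.1582, -0.9871,  1.4794],
       [ 0.    ,  0.    ,  0.    ,  1.    ]]))
box [(array([345.6, 209.4, 148.1, 111.8]), 0.6)]
lip [(array([361.4, 200.7,  70.1,  43. ]), 0.71)]
tongue_slot [(array([362. , 203.6,  67.7,  41.2]), 0.92), (array([461.6, 238.1,  47. ,  42. ]), 0.56)]
deck_slot [(array([344.8, 209.5, 145.4, 114.7]), 0.59), (array([360.7, 203.2,  67.8,  44.1]), 0.55)]
wing_screw [(array([187.2, 214.4,  11.3,  13.2]), 0.63), (array([133.7, 228.4,  27.7,  61.9]), 0.59)]
screw_wings [(array([188.4, 214.1,   1.6,  16.8]), 0.58)]
block [(array([188.8, 212.8,  33.6,  63.3]), 0
[... 1114 characters left out ...]
, 248.2,  11.4,  19.1]), 0.48)]
screw_wings []
block [(array([392.8, 258.6,  38. ,  60.4]), 0.81)]
knob_a [(array([390.4, 262.6,   9.8,  14.3]), 0.51), (array([220.2, 224.4, 158.9,  93.9]), 0.49), (array([396.9, 235.2,  12.8,  12.8]), 0.46)]
jar [(array([199.8, 222.1,  20.3,  27.7]), 0.93)]
drinker [(array([117.8, 185.4,  38.1,  54.9]), 0.97)]
scoop [(array([459.6, 256.1,  38.8,  57.3]), 0.6)]
{'fx': 337.90213849704577, 'fy': 337.90213849704577, 'cx': 280.3934930816302, 'cy': 204.56887912221254, 'T_tool_cam': array([[ 0.0002, -0.9484, -0.317 ,  0.0817],
       [ 1.    ,  0.0003, -0.0003,  0.0004],
       [ 0.0004, -0.317 ,  0.9484, -0.166 ],
       [ 0.    ,  0.    ,  0.    ,  1.    ]])} 1.2
```

Run:
```python
from h import *
f=cv2.imread("pics/top0.png")[130:280,100:500]
cv2.imwrite("pics/a.png",cv2.resize(f,None,fx=2,fy=2,interpolation=cv2.INTER_CUBIC))
g=cv2.imread("pics/top0.png")[145:275,255:435]
cv2.imwrite("pics/b.png",cv2.resize(g,None,fx=4.4,fy=4.4,interpolation=cv2.INTER_CUBIC))
```

```text
(no output)
```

View pics/a.png

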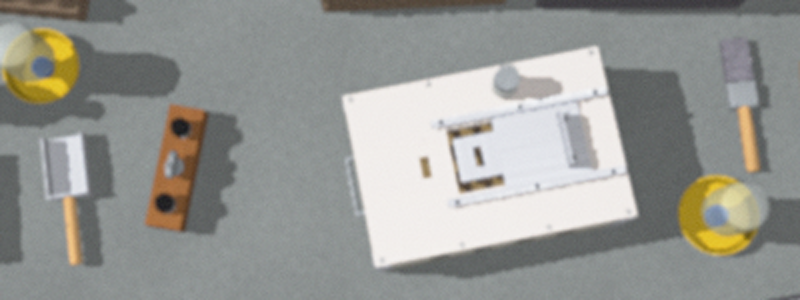

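View pics/b.png

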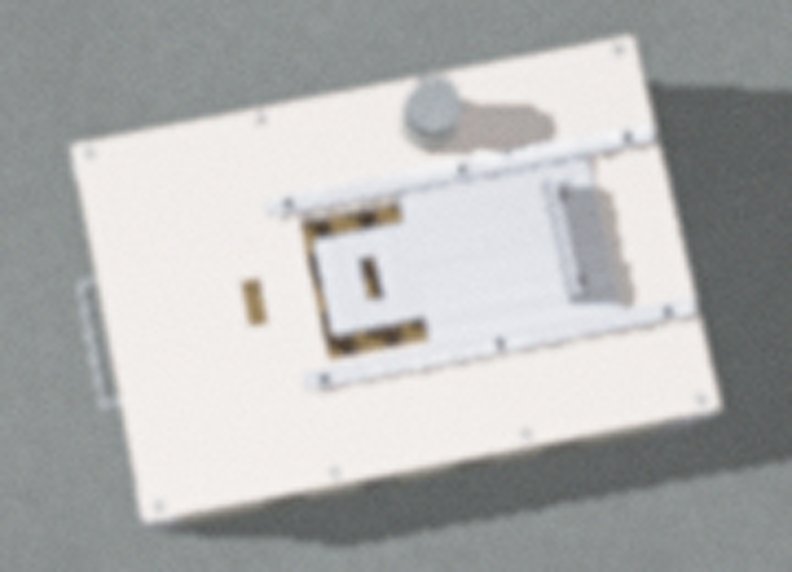

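The box deck has corners at b-crop (72,143), (632,35), (720,410) and (143,522). The deck slot is at (254,301), the tongue slot at (371,277) and the lip near (572,243). The wing screw is the middle stud, at a-crop (172,163).

Run:
```python
from h import *
np.set_printoptions(precision=4,suppress=True)
b=lambda u,v,z:ray("top",u/4.4+255-.4,v/4.4+145-.4,z)
a=lambda u,v,z:ray("top",u/2+100-.25,v/2+130-.25,z)
C=[b(*p,.11) for p in [(72,143),(632,35),(720,410),(143,522)]]
c=sum(C)/4; y=C[0]+C[3]-C[1]-C[2]; yaw=np.arctan2(-y[0],y[1]); print("box",c,"yaw",yaw, np.linalg.norm(y)/2)
ex=np.array([np.cos(yaw),np.sin(yaw)]);ey=np.array([-np.sin(yaw),np.cos(yaw)])
print("deckslot from box",c[:2]+.0875*ey,"direct",b(254,301,.11)); 
t=b(371,277,.1145); d=b(254,301,.11); print("tongue",t,"open",(d-t)[:2]@ey,(d-t)[:2]@ex)
print("lip",t[:2]-.1175*ey, b(560,243,.1425))
B=[a(*p,.034) for p in [(170,105),(208,112),(185,230),(147,222)]]
x=B[0]+B[1]-B[2]-B[3]; print("block",sum(B)/4,"yaw",np.arctan2(x[1],x[0]),np.linalg.norm(x)/2)
print("screw",a(172,163,.064),"knobs",a(180,127,.056),a(165,203,.056),"ex,ey",ex,ey)
j=b(433,108,.16); print("jar",j)
```

```text
box [ 0.5666 -0.1265  0.11  ] yaw 0.20156076397678524 0.36030278642926605
deckslot from box [ 0.5491 -0.0408] direct [ 0.5494 -0.0412  0.11  ]
tongue [ 0.5643 -0.1135  0.1145] open 0.07383257215402671 -0.00016918285364249212
lip [ 0.5879 -0.2286] [ 0.5815 -0.226   0.1425]
block [0.558  0.3164 0.034 ] yaw -0.14958333472290233 0.17482591812255655
screw [0.5587 0.3178 0.064 ] knobs [0.6125 0.3105 0.056 ] [0.5023 0.3271 0.056 ] ex,ey [0.9798 0.2002] [-0.2002  0.9798]
jar [ 0.6609 -0.148   0.16  ]
```

Emit:
{"fn": "jog_arm", "kwargs": {
  "plan": [
    {"travel": [0, 0, 0], "turn": [0, 0, 7.05], "grip": 1},
    {"travel": [0, 0, 0], "turn": [0, 0, 7.05], "grip": 1},
    {"travel": [3.1, -2.2, 0], "turn": [0, 0, 0], "grip": 1},
    {"travel": [3.1, -2.2, 0], "turn": [0, 0, 0], "grip": 1},
    {"travel": [3.1, -2.2, 0], "turn": [0, 0, 0], "grip": 1}
  ]
}}

```text
t: 1.62
tool_pos: [0.3483, -0.4798, 0.2088]
orientation: [-3.126, -0.311, -0.0]
force: [-0.1, -0.2, -0.2]
gripper_width: 0.0853
gripper_force: 0.0
```

Emit:
{"fn": "jog_arm", "kwargs": {
  "plan": [
    {"travel": [3.1, -2.2, 0], "turn": [0, 0, 0], "grip": 1},
    {"travel": [3.1, -2.2, 0], "turn": [0, 0, 0], "grip": 1},
    {"travel": [3.1, -2.2, 0], "turn": [0, 0, 0], "grip": 1},
    {"travel": [3.1, -2.2, 0], "turn": [0, 0, 0], "grip": 1},
    {"travel": [3.1, -2.2, 0], "turn": [0, 0, 0], "grip": 1}
  ]
}}

```text
t: 2.03
tool_pos: [0.479, -0.3402, 0.2092]
orientation: [3.125, 0.315, 0.001]
force: [-0.0, -1.1, 0.1]
gripper_width: 0.0855
gripper_force: 0.0
```

Emit:
{"fn": "jog_arm", "kwargs": {
  "plan": [
    {"travel": [3.1, -2.2, 0], "turn": [0, 0, 0], "grip": 1},
    {"travel": [3.1, -2.2, 0], "turn": [0, 0, 0], "grip": 1},
    {"travel": [0, 0, 0], "turn": [0, 0, 0], "grip": 1},
    {"travel": [0, 0, 0], "turn": [0, 0, 0], "grip": 1}
  ]
}}

```text
t: 2.37
tool_pos: [0.5311, -0.2845, 0.2088]
orientation: [3.125, 0.321, -0.0]
force: [-0.6, -0.8, 0.6]
gripper_width: 0.0858
gripper_force: 0.0
```

```bash
cat >> h.py <<'E'
def go(x,y,z,yaw):
    "shift (cm, in tool axes after turn) and turn (deg about tool z, down)"
    s=arm.observe(); M=R.from_rotvec(s["orientation"]).as_matrix(); cy=np.arctan2(M[1,0],M[0,0])
    t=(yaw-cy+np.pi/2)%np.pi-np.pi/2
    N=np.array([[np.cos(cy+t),np.sin(cy+t),0],[np.sin(cy+t),-np.cos(cy+t),0],[0,0,-1]])
    print("shift",np.round(N.T@(np.array([x,y,z])-s["tool_pos"])*100,2),"turn",round(-np.degrees(t),1),"tilt",np.round(M[:,2],3),"j6",round(s["joint_pos"][5],2),"t",s["t"])
E
python3 - <<'E'
from h import *
f=cams.grab_frame("wrist"); cv2.imwrite("pics/w1.png",f)
for l in ["lip","tongue_slot","deck_slot"]: print(l,[(np.round(d["extent"],1),round(d["p"],2)) for d in boxes_of(l,"wrist")[:3]])
go(.5879,-.2286,.209,.2016)
for p in [(.5879,-.2286,.1425),(.5643,-.1135,.1145),(.5494,-.0412,.11)]: print(proj("wrist",p))
E
```

```text
lip [(array([138.5, 108.8, 248.7, 142.5]), 0.8)]
tongue_slot [(array([140.2, 106.6, 253.9, 141.8]), 0.61)]
deck_slot [(array([167.9, 128.8, 332.2, 257.5]), 0.9), (array([455.5, 253.9, 148. , 133.7]), 0.3)]
shift [ 6.94 -4.58 -0.02] turn -0.1 tilt [-0. -0. -1.] j6 0.74 t 2.5667
(np.float64(210.6866384834872), np.float64(111.3931636544734))
(np.float64(59.92268563408555), np.float64(109.75622114837363))
(np.float64(-33.97775476476477), np.float64(109.84618416721506))
```

View pics/w1.png

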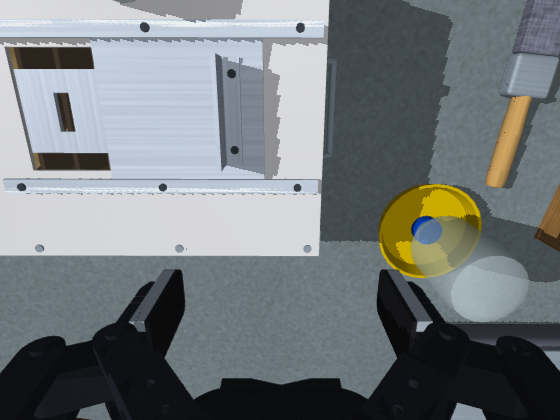

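Wrist picture: the push lip's top edge is at column ~219 (rows 53–171) and the tongue slot at (64,112), both about 4 px right of my predictions. I'll straddle the lip.

Emit:
{"fn": "jog_arm", "kwargs": {
  "plan": [
    {"travel": [3.5, -2.1, 0], "turn": [0, 0, 0], "grip": 1},
    {"travel": [3.5, -2.1, 0], "turn": [0, 0, 0], "grip": 1},
    {"travel": [0, 0, 3.0], "turn": [0, 0, 0], "grip": 1},
    {"travel": [0, 0, 3.0], "turn": [0, 0, 0], "grip": 1},
    {"travel": [0, 0, 2.4], "turn": [0, 0, 0], "grip": 1}
  ]
}}

```text
t: 2.98
tool_pos: [0.5896, -0.2318, 0.1233]
orientation: [-3.126, -0.313, 0.001]
force: [0.1, 0.7, -0.7]
gripper_width: 0.0852
gripper_force: 0.0
```

Emit:
{"fn": "jog_arm", "kwargs": {
  "plan": [
    {"travel": [0, 0, 0], "turn": [0, 0, 0], "grip": 0.3},
    {"travel": [0, 0, 0], "turn": [0, 0, 0], "grip": 0},
    {"travel": [0, 0, 0], "turn": [0, 0, 0], "grip": -0.4},
    {"travel": [0, 0, 0], "turn": [0, 0, 0], "grip": -0.7},
    {"travel": [0, 0, 0], "turn": [0, 0, 0], "grip": -0.7}
  ],
  "grip_force": 30
}}

```text
t: 3.4
tool_pos: [0.5914, -0.2324, 0.1275]
orientation: [3.124, 0.313, 0.005]
force: [-1.2, 0.5, 0.9]
gripper_width: 0.026
gripper_force: 0.0
```

Emit:
{"fn": "jog_arm", "kwargs": {
  "plan": [
    {"travel": [0, 0, 0], "turn": [0, 0, 0], "grip": -1},
    {"travel": [0, 0, 0], "turn": [0, 0, 0], "grip": -1},
    {"travel": [0, 0, 0], "turn": [0, 0, 0], "grip": -1},
    {"travel": [0, 0, 0], "turn": [0, 0, 0], "grip": -1}
  ]
}}

```text
t: 3.73
tool_pos: [0.5903, -0.2311, 0.1252]
orientation: [3.126, 0.315, 0.0]
force: [-0.5, 0.6, -0.1]
gripper_width: 0.0003
gripper_force: 0.0
```

Run:
```python
from h import *
cT=camT("wrist"); f=cams.grab_frame("wrist"); cv2.imwrite("pics/w2.png",f)
go(.5879,-.2286,.125,.2016); print(arm.observe()["gripper_width"],arm.observe()["tool_pos"],arm.observe()["force"])
for p in [(.5879,-.2286,.1425),(.5643,-.1135,.1145),(.5494,-.0412,.11)]: print(proj("wrist",p))
```

```text
shift [-0.18 -0.29  0.  ] turn -0.0 tilt [ 0. -0. -1.] j6 0.87 t 3.7833
2.7953760001503633e-05 [ 0.59023707 -0.23106372  0.12501854] [ 0.24695716 -0.7753919   0.02608449]
(np.float64(273.95852276734007), np.float64(269.47433469428006))
(np.float64(70.20963933244488), np.float64(245.30667124812254))
(np.float64(-50.94583062353513), np.float64(242.2304938899209))
```

View pics/w2.png

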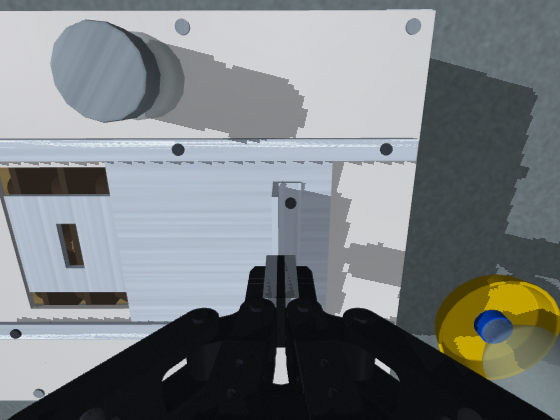

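Run:
```python
from h import *
f=cv2.imread("pics/w2.png")[165:335,205:355]
cv2.imwrite("pics/c.png",cv2.resize(f,None,fx=3.5,fy=3.5,interpolation=cv2.INTER_CUBIC))
print(arm.observe()["gripper_force"])
```

```text
0.0
```

View pics/c.png

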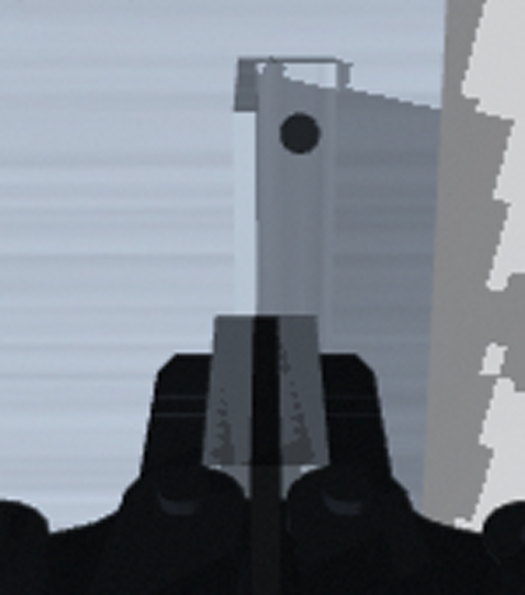

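The lip strip at c-crop column ~245 lies about 3 mm left of the pad gap. Whether it is actually held isn't clear, so I'll test with a push towards closed while watching the force.

Emit:
{"fn": "jog_arm", "kwargs": {
  "plan": [
    {"travel": [0, -0.5, 0], "turn": [0, 0, 0], "grip": -1},
    {"travel": [0, -0.5, 0], "turn": [0, 0, 0], "grip": -1},
    {"travel": [0, -0.5, 0], "turn": [0, 0, 0], "grip": -1},
    {"travel": [0, -0.5, 0], "turn": [0, 0, 0], "grip": -1},
    {"travel": [0, 0, 0], "turn": [0, 0, 0], "grip": -1}
  ]
}}

```text
t: 4.2
tool_pos: [0.586, -0.2102, 0.1248]
orientation: [-3.125, -0.316, 0.0]
force: [0.4, -0.5, 0.8]
gripper_width: 0.0001
gripper_force: 0.0
```

Run:
```python
from h import *
np.set_printoptions(precision=4,suppress=True)
f=cams.grab_frame("wrist"); cv2.imwrite("pics/w3.png",f)
cams.grab_frame("top"); print([(np.round(d["extent"],1),round(d["p"],2)) for d in boxes_of("tongue_slot","top")[:2]])
s=arm.observe();print(s["tool_pos"],s["force"],s["gripper_width"])
# dark hole blobs in wrist pic
g=cv2.cvtColor(f,cv2.COLOR_BGR2GRAY); m=(g<110).astype(np.uint8)
n,l,st,ce=cv2.connectedComponentsWithStats(m)
for i in range(1,n):
    if 60<st[i,4]<3000 and ce[i,1]<320: print(st[i],ce[i].round(1),ray("wrist",*ce[i],.1145))
```

```text
[(array([361.8, 205.6,  69.5,  34.2]), 0.78)]
[ 0.5862 -0.2114  0.125 ] [-0.219  -0.8848 -0.6424] 0.0002040384091005001
[ 168   21   61  100 1820] [208.8  79.2] [ 0.665  -0.1598  0.1145]
[237 138 217   3 257] [336.3 138.2] [ 0.6498 -0.2282  0.1145]
[423 143  13  13 127] [428.9 149. ] [ 0.6541 -0.2769  0.1145]
[  0 144  10  12  96] [  3.7 149.8] [ 0.6092 -0.0594  0.1145]
[215 144  12  12 114] [220.2 149.2] [ 0.6322 -0.1702  0.1145]
[314 182  27  15 113] [321.  187.8] [ 0.6224 -0.2267  0.1145]
[325 197  12  13 127] [330.4 203.1] [ 0.6149 -0.2339  0.1145]
[ 94 223  27  45 838] [107.3 245.2] [ 0.5646 -0.1147  0.1145]
[321 286  11  11  98] [326.1 290.7] [ 0.5605 -0.245   0.1145]
```

View pics/w3.png

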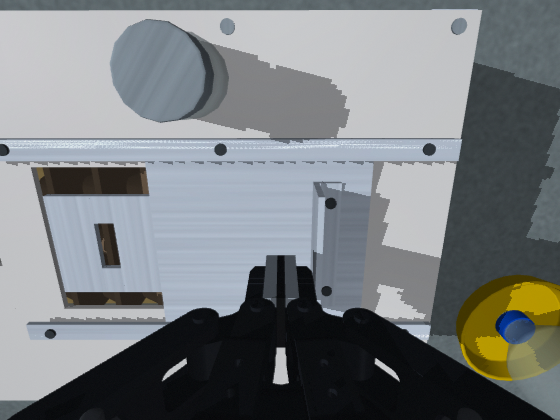

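The fingers are now 33 px (about 17 mm) on the tongue side of the lip, so they did not hold it. I'll lift, go behind the lip, and push with shut fingers.

Emit:
{"fn": "jog_arm", "kwargs": {
  "plan": [
    {"travel": [0, 0, -3.5], "turn": [0, 0, 0], "grip": -1},
    {"travel": [0, 3.8, 0], "turn": [0, 0, 0], "grip": -1},
    {"travel": [0, 0, 0], "turn": [0, 0, 0], "grip": -1},
    {"travel": [0, 0, 3.8], "turn": [0, 0, 0], "grip": -1},
    {"travel": [0, 0, 0], "turn": [0, 0, 0], "grip": -1}
  ]
}}

```text
t: 4.77
tool_pos: [0.5905, -0.2481, 0.116]
orientation: [-3.121, -0.312, 0.011]
force: [-0.5, 0.9, -2.4]
gripper_width: 0.0001
gripper_force: 0.0
```

Emit:
{"fn": "jog_arm", "kwargs": {
  "plan": [
    {"travel": [0, -0.4, 0], "turn": [0, 0, 0], "grip": -1},
    {"travel": [0, -0.4, 0], "turn": [0, 0, 0], "grip": -1},
    {"travel": [0, -0.4, 0], "turn": [0, 0, 0], "grip": -1}
  ]
}}

```text
t: 5.02
tool_pos: [0.592, -0.2368, 0.1234]
orientation: [3.125, 0.315, 0.002]
force: [0.5, 1.1, 0.3]
gripper_width: 0.0001
gripper_force: 0.0
```

Emit:
{"fn": "jog_arm", "kwargs": {
  "plan": [
    {"travel": [0, -0.4, 0], "turn": [0, 0, 0], "grip": -1},
    {"travel": [0, -0.4, 0], "turn": [0, 0, 0], "grip": -1},
    {"travel": [0, -0.4, 0], "turn": [0, 0, 0], "grip": -1}
  ]
}}

```text
t: 5.27
tool_pos: [0.5894, -0.2248, 0.123]
orientation: [3.125, 0.315, 0.002]
force: [0.5, -0.6, 0.3]
gripper_width: -0.0001
gripper_force: 0.0
```

```bash
cat >> h.py <<'E'
def holes(pr=True,zs=.1145,thr=110):
    f=cams.grab_frame("wrist"); g=cv2.cvtColor(f,cv2.COLOR_BGR2GRAY)
    n,l,st,ce=cv2.connectedComponentsWithStats((g<thr).astype(np.uint8))
    s=arm.observe(); print("tcp",np.round(s["tool_pos"],4),"F",np.round(s["force"],1),"w",s["gripper_width"],"t",s["t"])
    for i in range(1,n):
        if 60<st[i,4]<3000 and ce[i,1]<320: print(st[i],ce[i].round(1),np.round(ray("wrist",*ce[i],zs),4))
    return f
E
python3 - <<'E'
from h import *
cv2.imwrite("pics/w4.png",holes())
E
```

```text
tcp [ 0.5892 -0.224   0.1227] F [0.9 0.3 0.5] w -6.043284093944314e-05 t 5.3167
[ 120   21   77  101 2538] [170.9  76.5] [ 0.6655 -0.1548  0.1145]
[239 139  62   2 100] [266.8 139.4] [ 0.6453 -0.2058  0.1145]
[  0 140 228   1 228] [113.5 140. ] [ 0.6293 -0.1291  0.1145]
[184 145  12  12 117] [189.5 150.6] [ 0.6317 -0.1678  0.1145]
[394 145  13  12 123] [399.9 150.4] [ 0.6535 -0.2741  0.1145]
[285 184   7  15  89] [288.1 191.1] [ 0.6206 -0.2221  0.1145]
[297 199  12  12 119] [302.4 204.7] [ 0.6146 -0.2314  0.1145]
[ 65 226  28  44 838] [ 79.  247.3] [ 0.5643 -0.1128  0.1145]
```

Run:
```python
from h import *
f=cv2.imread("pics/w4.png")[165:335,205:405]
cv2.imwrite("pics/d.png",cv2.resize(f,None,fx=3.5,fy=3.5,interpolation=cv2.INTER_CUBIC))
```

```text
(no output)
```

View pics/d.png

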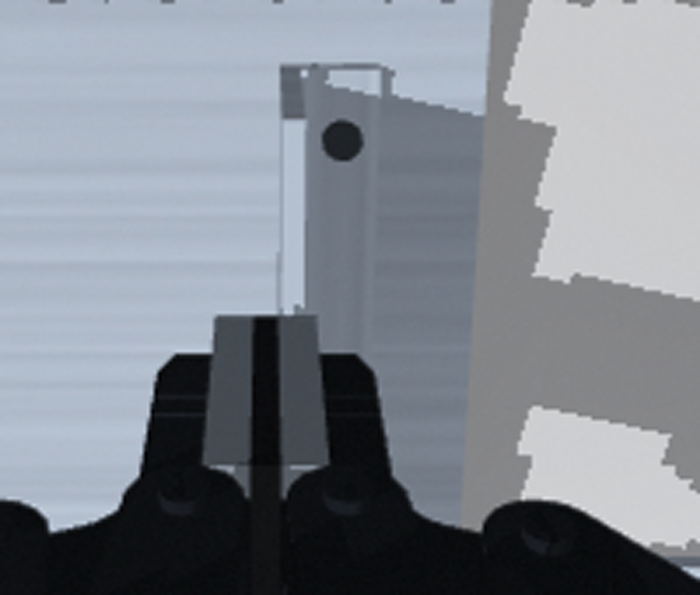

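The shut tips at d-crop row 316 hide the lip's top strip (columns 280–305), so the tips seem to be higher than assumed. I'll go back behind the lip and feel for the plate.

Emit:
{"fn": "jog_arm", "kwargs": {
  "plan": [
    {"travel": [0, 0, -2], "turn": [0, 0, 0], "grip": -1},
    {"travel": [0, 2.6, 0], "turn": [0, 0, 0], "grip": -1},
    {"travel": [0, 0, 0], "turn": [0, 0, 0], "grip": -1},
    {"travel": [0, 0, 2.2], "turn": [0, 0, 0], "grip": -1},
    {"travel": [0, 0, 0], "turn": [0, 0, 0], "grip": -1}
  ]
}}

```text
t: 5.73
tool_pos: [0.5923, -0.2499, 0.1166]
orientation: [-3.123, -0.314, 0.006]
force: [-0.6, 0.4, -0.8]
gripper_width: 0.0002
gripper_force: 0.0
```

Emit:
{"fn": "jog_arm", "kwargs": {
  "plan": [
    {"travel": [0, 0, 0.3], "turn": [0, 0, 0], "grip": -1},
    {"travel": [0, 0, 0], "turn": [0, 0, 0], "grip": -1}
  ]
}}

```text
t: 5.9
tool_pos: [0.5937, -0.2502, 0.1163]
orientation: [-3.125, -0.315, 0.002]
force: [-0.3, 0.1, 0.1]
gripper_width: 0.0003
gripper_force: 0.0
```

Emit:
{"fn": "jog_arm", "kwargs": {
  "plan": [
    {"travel": [0, 0, 0.4], "turn": [0, 0, 0], "grip": -1},
    {"travel": [0, 0, 0], "turn": [0, 0, 0], "grip": -1}
  ]
}}

```text
t: 6.07
tool_pos: [0.5942, -0.2505, 0.1129]
orientation: [-3.126, -0.315, -0.0]
force: [-0.1, 0.5, 0.6]
gripper_width: -0.0001
gripper_force: 0.0
```

Emit:
{"fn": "jog_arm", "kwargs": {
  "plan": [
    {"travel": [0, 0, 0.5], "turn": [0, 0, 0], "grip": -1},
    {"travel": [0, 0, 0], "turn": [0, 0, 0], "grip": -1}
  ]
}}

```text
t: 6.23
tool_pos: [0.5939, -0.2505, 0.1073]
orientation: [-3.125, -0.315, 0.001]
force: [-1.0, 0.2, -0.5]
gripper_width: -0.0003
gripper_force: 0.0
```

Emit:
{"fn": "jog_arm", "kwargs": {
  "plan": [
    {"travel": [0, 0, 0.4], "turn": [0, 0, 0], "grip": -1},
    {"travel": [0, 0, 0], "turn": [0, 0, 0], "grip": -1}
  ]
}}

```text
t: 6.4
tool_pos: [0.5938, -0.2505, 0.1031]
orientation: [-3.125, -0.315, 0.001]
force: [0.3, 0.4, -0.6]
gripper_width: 0.0001
gripper_force: 0.0
```

Run:
```python
from h import *
print(arm.grasp_offset, {k:np.round(v,3) for k,v in arm.observe().items()})
```

```text
0.0187 {'t': np.float64(6.4), 'joint_pos': array([-0.521,  0.357,  1.565,  0.   ,  1.221,  0.849]), 'qvel': array([ 0.   , -0.003, -0.002, -0.001,  0.012,  0.001]), 'joint_efforts': array([-2.0000e-03, -5.4605e+01, -3.7522e+01,  4.0000e-03, -1.5200e-01,
        0.0000e+00]), 'tool_pos': array([ 0.594, -0.251,  0.103]), 'orientation': array([-3.125e+00, -3.150e-01,  1.000e-03]), 'force': array([ 0.33 ,  0.414, -0.627]), 'moment': array([-0.003,  0.039, -0.048]), 'gripper_force': np.float64(0.0), 'gripper_width': np.float64(0.0)}
```

Emit:
{"fn": "jog_arm", "kwargs": {
  "plan": [
    {"travel": [0, 0, 0.7], "turn": [0, 0, 0], "grip": -1},
    {"travel": [0, 0, 0], "turn": [0, 0, 0], "grip": -1}
  ]
}}

```text
t: 6.57
tool_pos: [0.5935, -0.2504, 0.0954]
orientation: [-3.125, -0.314, 0.002]
force: [-0.7, 0.4, 0.5]
gripper_width: -0.0002
gripper_force: 0.0
```

Emit:
{"fn": "jog_arm", "kwargs": {
  "plan": [
    {"travel": [0, 0, 0.4], "turn": [0, 0, 0], "grip": -1},
    {"travel": [0, 0, 0], "turn": [0, 0, 0], "grip": -1}
  ]
}}

```text
t: 6.73
tool_pos: [0.5942, -0.2507, 0.0925]
orientation: [-3.126, -0.315, 0.0]
force: [-0.2, -0.5, 0.9]
gripper_width: -0.0001
gripper_force: 0.0
```

Emit:
{"fn": "jog_arm", "kwargs": {
  "plan": [
    {"travel": [0, 0, 0.2], "turn": [0, 0, 0], "grip": -1},
    {"travel": [0, 0, 0], "turn": [0, 0, 0], "grip": -1}
  ]
}}

```text
t: 6.9
tool_pos: [0.5945, -0.2513, 0.0921]
orientation: [3.125, 0.315, 0.001]
force: [-3.3, -0.0, 5.2]
gripper_width: 0.0003
gripper_force: 3.0
```

Contact came with the TCP reported at 0.092, so the real tips are about 2 cm higher than the reported TCP. From here I'll count that offset. Pushing now.

Emit:
{"fn": "jog_arm", "kwargs": {
  "plan": [
    {"travel": [0, 0, -0.6], "turn": [0, 0, 0], "grip": -1},
    {"travel": [0, -0.8, 0], "turn": [0, 0, 0], "grip": -1},
    {"travel": [0, -0.8, 0], "turn": [0, 0, 0], "grip": -1},
    {"travel": [0, -0.8, 0], "turn": [0, 0, 0], "grip": -1}
  ]
}}

```text
t: 7.23
tool_pos: [0.5896, -0.2268, 0.0973]
orientation: [3.125, 0.314, 0.001]
force: [-0.1, -1.9, 1.8]
gripper_width: -0.0001
gripper_force: 1.0
```

Emit:
{"fn": "jog_arm", "kwargs": {
  "plan": [
    {"travel": [0, -1, 0], "turn": [0, 0, 0], "grip": -1},
    {"travel": [0, -1, 0], "turn": [0, 0, 0], "grip": -1},
    {"travel": [0, -1, 0], "turn": [0, 0, 0], "grip": -1},
    {"travel": [0, 0, 0], "turn": [0, 0, 0], "grip": -1}
  ]
}}

```text
t: 7.57
tool_pos: [0.5827, -0.1951, 0.0965]
orientation: [-3.124, -0.317, 0.002]
force: [0.6, -0.7, 0.4]
gripper_width: 0.0004
gripper_force: 0.0
```

Run:
```python
from h import *
cv2.imwrite("pics/w5.png",holes())
```

```text
tcp [ 0.5828 -0.1959  0.0965] F [-0.8  0.2  1.1] w 5.635114154571639e-05 t 7.6167
[ 174    0   83  130 1808] [236.6  77.2] [ 0.6648 -0.1611  0.1145]
[238 153  15  15 165] [245.2 159.7] [ 0.6319 -0.1703  0.1145]
[486 153  16  15 187] [493.3 159.9] [ 0.6539 -0.2776  0.1145]
[  0 180  52  33 818] [ 35.2 197.1] [ 0.5954 -0.0788  0.1145]
[  0 250  27  45 318] [  7.1 279.7] [ 0.5482 -0.064   0.1145]
```

Emit:
{"fn": "jog_arm", "kwargs": {
  "plan": [
    {"travel": [0, -0.7, 0], "turn": [0, 0, 0], "grip": -1},
    {"travel": [0, -0.7, 0], "turn": [0, 0, 0], "grip": -1},
    {"travel": [0, -0.6, 0], "turn": [0, 0, 0], "grip": -1},
    {"travel": [0, 0, 0], "turn": [0, 0, 0], "grip": -1},
    {"travel": [0, 0, 0], "turn": [0, 0, 0], "grip": -1}
  ]
}}

```text
t: 8.03
tool_pos: [0.5792, -0.1776, 0.0967]
orientation: [-3.125, -0.315, 0.001]
force: [-0.1, 0.1, -0.2]
gripper_width: -0.0
gripper_force: 0.0
```

Run:
```python
from h import *
print(arm.observe()["tool_pos"])
f=cams.grab_frame("top"); cv2.imwrite("pics/top1.png",f)
g=f[145:275,255:435]; k=cv2.resize(g,None,fx=4.4,fy=4.4,interpolation=cv2.INTER_CUBIC)
w=cams.grab_frame("wrist"); cv2.imwrite("pics/e.png",np.hstack([cv2.resize(w,None,fx=.7,fy=.7),k[100:394,100:500]]))
```

```text
[ 0.57921133 -0.1775532   0.09673915]
```

View pics/e.png

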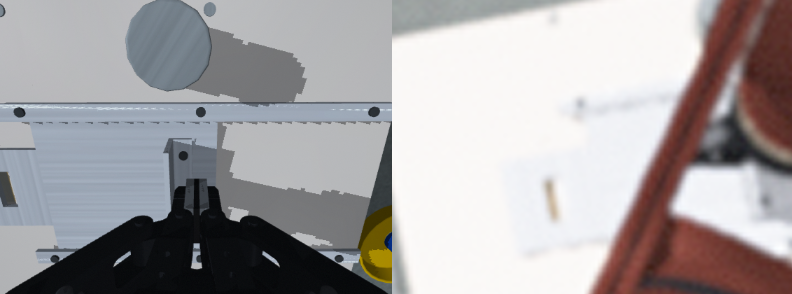

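The tongue slot now overlaps the deck slot. The brown strip in the top crop is at column ~258 against 254 for the deck slot and is about 6 mm wide, so about 5 mm remains.

Emit:
{"fn": "jog_arm", "kwargs": {
  "plan": [
    {"travel": [0, -0.3, 0], "turn": [0, 0, 0], "grip": -1},
    {"travel": [0, -0.2, 0], "turn": [0, 0, 0], "grip": -1},
    {"travel": [0, 0, 0], "turn": [0, 0, 0], "grip": -1},
    {"travel": [0, 0, 0], "turn": [0, 0, 0], "grip": -1}
  ]
}}

```text
t: 8.47
tool_pos: [0.5784, -0.1732, 0.0969]
orientation: [-3.126, -0.315, 0.0]
force: [0.0, 0.4, 1.1]
gripper_width: -0.0
gripper_force: 0.1
```

```bash
cat > slot.py <<'E'
from h import *
def brown(f):
    g=f[195:230,300:330].astype(float); d=np.clip((g[...,2]-g[...,0])-25,0,None)  # r-b
    v,u=np.mgrid[195:230,300:330]; return (u*d).sum()/d.sum(),(v*d).sum()/d.sum(),d.sum()/d.max(),d.max()
if __name__=="__main__":
    for p in ["pics/top0.png","pics/top1.png"]: print(p,np.round(brown(cv2.imread(p)),2))
    f=cams.grab_frame("top"); print(arm.observe()["tool_pos"],np.round(brown(f),2))
E
python3 slot.py
```

```text
pics/top0.png [315.94 210.55  29.65  40.  ]
pics/top1.png [326.62 225.    21.33  49.  ]
[ 0.57841986 -0.17322425  0.09692606] [324.07 222.64  39.94  49.  ]
```

```bash
sed -i 's/195:230,300:330/205:221,305:320/g' slot.py; python3 slot.py
```

```text
pics/top0.png [312.25 213.55  21.5   40.  ]
pics/top1.png [313.71 213.32   5.47  17.  ]
[ 0.57840775 -0.17323581  0.09690282] [312.9  213.1   11.32  37.  ]
```

Emit:
{"fn": "jog_arm", "kwargs": {
  "plan": [
    {"travel": [0, -0.15, 0], "turn": [0, 0, 0], "grip": -1},
    {"travel": [0, -0.1, 0], "turn": [0, 0, 0], "grip": -1},
    {"travel": [0, 0, 0], "turn": [0, 0, 0], "grip": -1},
    {"travel": [0, 0, 0], "turn": [0, 0, 0], "grip": -1}
  ]
}}

```text
t: 8.9
tool_pos: [0.5779, -0.1708, 0.0969]
orientation: [-3.126, -0.315, 0.0]
force: [0.7, -2.2, -0.4]
gripper_width: -0.0002
gripper_force: 0.5
```

```bash
python3 slot.py
```

```text
pics/top0.png [312.25 213.55  21.5   40.  ]
pics/top1.png [313.71 213.32   5.47  17.  ]
[ 0.57788928 -0.17082777  0.09688971] [312.28 213.14  13.44  41.  ]
```

Overlap is centred, so the shutter is closed. I'll back off, lift, and pass over the slots for a wrist measurement.

Emit:
{"fn": "jog_arm", "kwargs": {
  "plan": [
    {"travel": [0, 0.8, 0], "turn": [0, 0, 0], "grip": -1},
    {"travel": [0, 0, -4.0], "turn": [0, 0, 0], "grip": -1},
    {"travel": [0, 0, -4.0], "turn": [0, 0, 0], "grip": -1},
    {"travel": [-1.8, -3.6, 0], "turn": [0, 0, 0], "grip": 0},
    {"travel": [-1.8, -3.6, 0], "turn": [0, 0, 0], "grip": 0.5}
  ]
}}

```text
t: 9.37
tool_pos: [0.5326, -0.1172, 0.1809]
orientation: [3.123, 0.31, 0.011]
force: [-0.5, -0.1, 0.3]
gripper_width: 0.0236
gripper_force: 0.0
```

Emit:
{"fn": "jog_arm", "kwargs": {
  "plan": [
    {"travel": [-1.8, -3.6, 0], "turn": [0, 0, 0], "grip": 1},
    {"travel": [-1, -3, 0], "turn": [0, 0, 0], "grip": 1},
    {"travel": [0, 0, 0], "turn": [0, 0, 0], "grip": 1},
    {"travel": [0, 0, 0], "turn": [0, 0, 0], "grip": 1}
  ]
}}

```text
t: 9.7
tool_pos: [0.489, -0.0554, 0.1773]
orientation: [3.125, 0.318, 0.001]
force: [0.0, -0.9, 0.3]
gripper_width: 0.0724
gripper_force: 0.0
```

```bash
python3 slot.py
python3 - <<'E'
from h import *
cv2.imwrite("pics/w6.png",holes())
print(proj("wrist",(.5494,-.0412,.1145)))
go(.5587,.3178,.18,-.15)
E
```

```text
pics/top0.png [312.25 213.55  21.5   40.  ]
pics/top1.png [313.71 213.32   5.47  17.  ]
[ 0.48971284 -0.05633442  0.17743979] [312.65 212.1  190.57  51.  ]
tcp [ 0.49   -0.0569  0.1774] F [-0.8  0.   0.5] w 0.0848433719176997 t 9.8
[535   0  25  19 205] [551.5   7.7] [ 0.6493 -0.1903  0.1145]
[326  22  10  12  94] [330.5  27.9] [ 0.6124 -0.0634  0.1145]
[511  22  12  12 108] [516.3  27.8] [ 0.635  -0.1742  0.1145]
[319  40 241   6 766] [432.5  41.4] [ 0.6177 -0.1267  0.1145]
[ 471   72   39  120 2130] [489.5 130.3] [ 0.5741 -0.1822  0.1145]
[268 103  16  43 686] [275.5 123.9] [ 0.5497 -0.0418  0.1145]
[304 197 208   2 232] [413.2 197.9] [ 0.519  -0.1476  0.1145]
[476 203  10   9  65] [480.7 206.7] [ 0.5223 -0.1971  0.1145]
[461 268  12  10  82] [466.9 272.4] [ 0.4701 -0.207   0.1145]
(np.float64(274.5487894592918), np.float64(124.25370436726908))
shift [  1.19 -38.08  -0.26] turn 20.1 tilt [ 0.001 -0.001 -1.   ] j6 1.09 t 9.8
```

Emit:
{"fn": "jog_arm", "kwargs": {
  "plan": [
    {"travel": [0, 0, 0], "turn": [0, 0, 6.7], "grip": 1},
    {"travel": [0, 0, 0], "turn": [0, 0, 6.7], "grip": 1},
    {"travel": [0, 0, 0], "turn": [0, 0, 6.7], "grip": 1},
    {"travel": [0, -3.9, 0], "turn": [0, 0, 0], "grip": 1},
    {"travel": [0, -3.9, 0], "turn": [0, 0, 0], "grip": 1}
  ]
}}

```text
t: 10.22
tool_pos: [0.5023, 0.0188, 0.177]
orientation: [3.131, -0.246, 0.001]
force: [1.1, 0.2, 0.3]
gripper_width: 0.0856
gripper_force: 0.0
```

Emit:
{"fn": "jog_arm", "kwargs": {
  "plan": [
    {"travel": [0, -3.9, 0], "turn": [0, 0, 0], "grip": 1},
    {"travel": [0, -3.9, 0], "turn": [0, 0, 0], "grip": 1},
    {"travel": [0, -3.9, 0], "turn": [0, 0, 0], "grip": 1},
    {"travel": [0, -3.9, 0], "turn": [0, 0, 0], "grip": 1},
    {"travel": [0, -3.9, 0], "turn": [0, 0, 0], "grip": 1}
  ]
}}

```text
t: 10.63
tool_pos: [0.5316, 0.2147, 0.1767]
orientation: [3.132, -0.238, 0.001]
force: [0.5, -0.6, 0.3]
gripper_width: 0.0853
gripper_force: 0.0
```

Emit:
{"fn": "jog_arm", "kwargs": {
  "plan": [
    {"travel": [-1.7, -3.9, 0], "turn": [0, 0, 0], "grip": 1},
    {"travel": [-1.7, -3.9, 0], "turn": [0, 0, 0], "grip": 1},
    {"travel": [-1.6, -2.5, 0], "turn": [0, 0, 0], "grip": 1},
    {"travel": [0, 0, 0], "turn": [0, 0, 0], "grip": 1},
    {"travel": [0, 0, 0], "turn": [0, 0, 0], "grip": 1}
  ]
}}

```text
t: 11.05
tool_pos: [0.497, 0.322, 0.1763]
orientation: [3.132, -0.232, -0.0]
force: [0.5, 0.3, -0.1]
gripper_width: 0.0856
gripper_force: 0.0
```

Run:
```python
from h import *
f=cams.grab_frame("wrist"); cv2.imwrite("pics/w7.png",f)
cT=camT("wrist")
for l in ["wing_screw","screw_wings","knob_a","block"]: print(l,[(np.round(d["extent"],1),round(d["p"],2)) for d in boxes_of(l,"wrist")[:3]])
for z in (.038,.064): print(proj("wrist",(.5587,.3178,z)))
go(.5587,.3178,.18,-.15)
```

```text
wing_screw [(array([271.8, 115.8,  31. ,  51.3]), 0.58)]
screw_wings [(array([271. , 118.3,  29.3,  50.4]), 0.7)]
knob_a [(array([271.8, 180.1,  29.6,  36.8]), 0.83), (array([270.8,  44.6,  38.5,  40.3]), 0.71)]
block [(array([273.1, 107.4,  65.7, 209.5]), 0.95)]
(np.float64(271.81873818426334), np.float64(116.95805769995172))
(np.float64(271.03630139492566), np.float64(119.26935438710919))
shift [ 6.08 -0.72 -0.32] turn -0.1 tilt [ 0. -0. -1.] j6 2.16 t 11.3
```

View pics/w7.png

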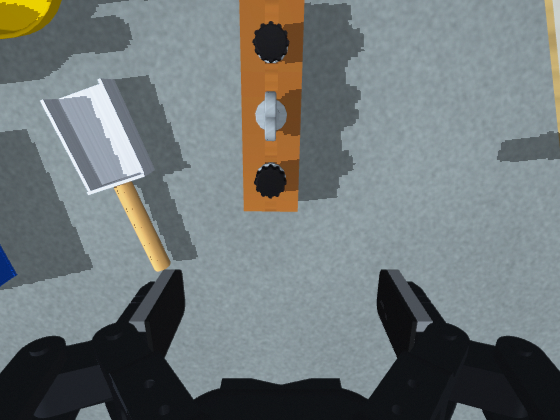

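The wing screw is at (271,117) with its wings along the image columns, knobs at (271,44) and (271,180), which matches my estimate. Going down over it.

Emit:
{"fn": "jog_arm", "kwargs": {
  "plan": [
    {"travel": [3.0, -0.35, 0], "turn": [0, 0, 0], "grip": 0.2},
    {"travel": [3.1, -0.35, 0], "turn": [0, 0, 0], "grip": 0.2},
    {"travel": [0, 0, 3.5], "turn": [0, 0, 0], "grip": 0.2},
    {"travel": [0, 0, 3.5], "turn": [0, 0, 0], "grip": 0.2},
    {"travel": [0, 0, 0], "turn": [0, 0, 0], "grip": 0.2}
  ]
}}

```text
t: 11.72
tool_pos: [0.5541, 0.3155, 0.099]
orientation: [3.127, -0.239, -0.017]
force: [-1.1, -0.9, -1.9]
gripper_width: 0.0515
gripper_force: 0.0
```

Run:
```python
from h import *
f=cams.grab_frame("wrist"); cv2.imwrite("pics/w8.png",f)
for l in ["wing_screw","screw_wings","knob_a","block"]: print(l,[(np.round(d["extent"],1),round(d["p"],2)) for d in boxes_of(l,"wrist")[:3]])
for z in (.038,.053,.064): print(proj("wrist",(.5587,.3178,z)))
go(.5587,.3178,.021,-.15); print(arm.observe()["tool_pos"],arm.observe()["gripper_width"])
```

```text
wing_screw [(array([272.1, 213.9,  37.5,  55.5]), 0.85)]
screw_wings [(array([270.6, 212.9,  38.7,  59.3]), 0.88)]
knob_a [(array([272.4, 128. ,  49.7,  49.8]), 0.78), (array([271.2, 280.6,  39.1,  47.9]), 0.67)]
block [(array([270. , 190. ,  81.2, 239.4]), 0.58), (array([271.8, 279.8,  39.9,  45.3]), 0.4), (array([270.3, 215.4,  37.6,  59.1]), 0.37)]
(np.float64(282.8652169460038), np.float64(208.6135807556999))
(np.float64(282.95700602518355), np.float64(215.54542404291382))
(np.float64(283.0316296754654), np.float64(221.18094685124936))
shift [-0.07  0.19  8.9 ] turn -0.0 tilt [ 0.004  0.002 -1.   ] j6 2.12 t 11.9667
[0.55962414 0.31954174 0.10998872] 0.05111205708693753
```

Run:
```python
from h import *
f=cams.grab_frame("wrist"); cv2.imwrite("pics/w8.png",f)
for l in ["wing_screw","screw_wings","knob_a","block"]: print(l,[(np.round(d["extent"],1),round(d["p"],2)) for d in boxes_of(l,"wrist")[:3]])
for z in (.038,.053,.064): print(proj("wrist",(.5587,.3178,z)))
go(.5587,.3178,.021,-.15); print(arm.observe()["tool_pos"],arm.observe()["gripper_width"])
```

```text
wing_screw [(array([281.8, 217.2,  38.4,  53.3]), 0.6)]
screw_wings [(array([278.4, 216.7,  36.3,  59.7]), 0.79)]
knob_a [(array([277.8, 278.8,  37.2,  47.6]), 0.88), (array([280.1, 135.4,  44.7,  46. ]), 0.68)]
block [(array([279.1, 195.2,  76.3, 229.9]), 0.89)]
(np.float64(282.55957175181834), np.float64(207.73290275130952))
(np.float64(282.6557949105994), np.float64(214.69968086060254))
(np.float64(282.7340798684197), np.float64(220.36769194378226))
shift [0.04 0.17 8.75] turn 0.0 tilt [ 0.002  0.001 -1.   ] j6 2.12 t 12.2167
[0.55852951 0.31954424 0.10848463] 0.051334786830905595
```

Emit:
{"fn": "jog_arm", "kwargs": {
  "plan": [
    {"travel": [0, 0.05, 2.5], "turn": [0, 0, 0], "grip": 0.2},
    {"travel": [0, 0, 2.5], "turn": [0, 0, 0], "grip": 0.2},
    {"travel": [0, 0, 1.5], "turn": [0, 0, 0], "grip": 0.2},
    {"travel": [0, 0, 0.8], "turn": [0, 0, 0], "grip": 0.2},
    {"travel": [0, 0, 0], "turn": [0, 0, 0], "grip": 0.2}
  ]
}}

```text
t: 12.63
tool_pos: [0.5562, 0.3181, 0.0318]
orientation: [3.131, -0.235, -0.005]
force: [-1.6, 0.4, 0.1]
gripper_width: 0.0514
gripper_force: 0.0
```

Emit:
{"fn": "jog_arm", "kwargs": {
  "plan": [
    {"travel": [0, 0, 0.8], "turn": [0, 0, 0], "grip": 0.2},
    {"travel": [0, 0, 0.4], "turn": [0, 0, 0], "grip": 0.2},
    {"travel": [0, 0, 0], "turn": [0, 0, 0], "grip": 0.2},
    {"travel": [0, 0, 0], "turn": [0, 0, 0], "grip": 0.2}
  ]
}}

```text
t: 12.97
tool_pos: [0.5582, 0.3188, 0.0224]
orientation: [-3.132, 0.235, -0.001]
force: [0.0, 0.4, 0.1]
gripper_width: 0.0512
gripper_force: 0.0
```

Emit:
{"fn": "jog_arm", "kwargs": {
  "plan": [
    {"travel": [0, 0, 0], "turn": [0, 0, 0], "grip": 0},
    {"travel": [0, 0, 0], "turn": [0, 0, 0], "grip": -0.3},
    {"travel": [0, 0, 0], "turn": [0, 0, 0], "grip": -0.6},
    {"travel": [0, 0, 0], "turn": [0, 0, 0], "grip": -1},
    {"travel": [0, 0, 0], "turn": [0, 0, 0], "grip": -1}
  ],
  "grip_force": 50
}}

```text
t: 13.38
tool_pos: [0.5583, 0.3195, 0.0226]
orientation: [-3.131, 0.236, -0.002]
force: [0.4, 3.6, 1.8]
gripper_width: 0.0078
gripper_force: 52.9
```

Emit:
{"fn": "jog_arm", "kwargs": {
  "plan": [
    {"travel": [0, 0, 0], "turn": [0, 0, 0], "grip": -1},
    {"travel": [0, 0, 0], "turn": [0, 0, 0], "grip": -1},
    {"travel": [0, 0, 0], "turn": [0, 0, 0], "grip": -1}
  ]
}}

```text
t: 13.63
tool_pos: [0.5584, 0.3195, 0.0226]
orientation: [-3.131, 0.235, -0.002]
force: [0.4, 5.9, 3.4]
gripper_width: 0.0076
gripper_force: 53.1
```

Emit:
{"fn": "jog_arm", "kwargs": {
  "plan": [
    {"travel": [0, 0, -1.5], "turn": [0, 0, 0], "grip": -1},
    {"travel": [0, 0, -3.5], "turn": [0, 0, 0], "grip": -1},
    {"travel": [0, 0, -3.8], "turn": [0, 0, 0], "grip": -1},
    {"travel": [0, 0, -3.8], "turn": [0, 0, 0], "grip": -1},
    {"travel": [0, 0, -3.0], "turn": [0, 0, 0], "grip": -1}
  ]
}}

```text
t: 14.05
tool_pos: [0.5579, 0.3177, 0.1802]
orientation: [3.131, -0.236, 0.001]
force: [1.1, 0.7, -0.1]
gripper_width: 0.0077
gripper_force: 52.6
```

Emit:
{"fn": "jog_arm", "kwargs": {
  "plan": [
    {"travel": [0, 0, 0], "turn": [0, 0, 0], "grip": -1},
    {"travel": [0, 0, 0], "turn": [0, 0, 0], "grip": -1}
  ]
}}

```text
t: 14.22
tool_pos: [0.559, 0.3183, 0.1802]
orientation: [-3.132, 0.236, -0.006]
force: [0.4, 0.3, -0.6]
gripper_width: 0.0078
gripper_force: 52.6
```

Run:
```python
from h import *
np.set_printoptions(precision=4,suppress=True)
s=arm.observe();print(s["tool_pos"],s["gripper_width"],s["gripper_force"],s["force"])
# w8: tool-frame position of things in view, pose z=.1085
c=cams.get_calibration("wrist");T=c["T_tool_cam"]
def tl(u,v,zw,tz=.1085):
    d=T[:3,:3]@np.array([(u-c["cx"])/c["fx"],(v-c["cy"])/c["fy"],1]);o=T[:3,3];return o+d*((tz-zw)-o[2])/d[2]
print("screw",tl(279.5,217,.053),"k",tl(277.8,278.8,.047),tl(280.1,135.4,.047))
f=cams.grab_frame("wrist");cv2.imwrite("pics/w9.png",f)
for l in ["wing_screw","screw_wings"]: print(l,[(np.round(d["extent"],1),round(d["p"],2)) for d in boxes_of(l,"wrist")[:3]])
go(.5496,-.0415,.18,.2016)
cv2.imwrite("pics/f.png",cv2.resize(f[180:340,200:360],None,fx=3.7,fy=3.7,interpolation=cv2.INTER_CUBIC))
```

```text
[0.559  0.3183 0.1802] 0.007761928836297765 52.60487079620361 [ 0.4033  0.2735 -0.5683]
screw [-0.0014 -0.0004  0.0555] k [-0.0542 -0.0018  0.0615] [ 0.0542 -0.      0.0615]
wing_screw [(array([281.4, 274.4,  55.1,  93. ]), 0.83)]
screw_wings [(array([280.4, 274.1,  56.1,  97.2]), 0.59)]
shift [-7.85 35.04 -0.48] turn -20.2 tilt [-0.004 -0.002 -1.   ] j6 2.12 t 14.3667
```

View pics/f.png

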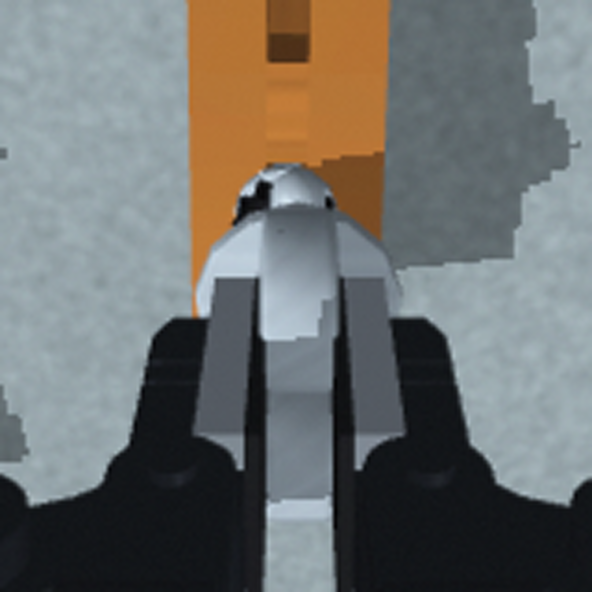

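The screw is held upright and central between the pads (crop column ~300, pads at 250 and 345), above the empty slot. I'll carry it back to just short of the deck slot and re-measure.

Emit:
{"fn": "jog_arm", "kwargs": {
  "plan": [
    {"travel": [0, 0, 0], "turn": [0, 0, -6.7], "grip": -1},
    {"travel": [0, 0, 0], "turn": [0, 0, -6.7], "grip": -1},
    {"travel": [0, 0, 0], "turn": [0, 0, -6.8], "grip": -1},
    {"travel": [-1.4, 3.5, 0], "turn": [0, 0, 0], "grip": -1},
    {"travel": [-1.4, 3.5, 0], "turn": [0, 0, 0], "grip": -1}
  ]
}}

```text
t: 14.78
tool_pos: [0.5425, 0.2442, 0.1745]
orientation: [3.124, 0.323, -0.008]
force: [1.8, -1.4, 0.1]
gripper_width: 0.0078
gripper_force: 52.6
```

Emit:
{"fn": "jog_arm", "kwargs": {
  "plan": [
    {"travel": [-1.4, 3.5, 0], "turn": [0, 0, 0], "grip": -1},
    {"travel": [-1.4, 3.5, 0], "turn": [0, 0, 0], "grip": -1},
    {"travel": [-1.4, 3.5, 0], "turn": [0, 0, 0], "grip": -1},
    {"travel": [-1.4, 3.5, 0], "turn": [0, 0, 0], "grip": -1},
    {"travel": [-1.4, 3.5, 0], "turn": [0, 0, 0], "grip": -1}
  ]
}}

```text
t: 15.2
tool_pos: [0.5088, 0.0572, 0.1754]
orientation: [-3.125, -0.318, 0.007]
force: [0.6, 0.4, 0.0]
gripper_width: 0.0077
gripper_force: 52.6
```

Emit:
{"fn": "jog_arm", "kwargs": {
  "plan": [
    {"travel": [-1.4, 3.5, 0], "turn": [0, 0, 0], "grip": -1},
    {"travel": [-1.4, 3.5, 0], "turn": [0, 0, 0], "grip": -1},
    {"travel": [-1.3, 3.0, 0], "turn": [0, 0, 0], "grip": -1},
    {"travel": [0, 0, 0], "turn": [0, 0, 0], "grip": -1},
    {"travel": [0, 0, 0], "turn": [0, 0, 0], "grip": -1}
  ]
}}

```text
t: 15.62
tool_pos: [0.4894, -0.0485, 0.1759]
orientation: [-3.125, -0.311, 0.006]
force: [0.1, -0.8, -1.6]
gripper_width: 0.0075
gripper_force: 52.6
```

Emit:
{"fn": "jog_arm", "kwargs": {
  "plan": [
    {"travel": [0, 0, 0], "turn": [0, 0, 0], "grip": -1},
    {"travel": [0, 0, 0], "turn": [0, 0, 0], "grip": -1},
    {"travel": [0, 0, 0], "turn": [0, 0, 0], "grip": -1}
  ]
}}

```text
t: 15.87
tool_pos: [0.4909, -0.046, 0.1773]
orientation: [-3.125, -0.32, 0.002]
force: [0.2, 0.1, -0.7]
gripper_width: 0.0081
gripper_force: 52.6
```

Run:
```python
from h import *
cv2.imwrite("pics/w10.png",holes())
go(.5503,-.0414,.15,.2016)
```

```text
tcp [ 0.491  -0.0461  0.1775] F [ 0.1 -0.3 -0.7] w 0.007590184754192032 t 15.9167
[494   0  43   8 220] [512.4   2.4] [ 0.6484 -0.1546  0.1145]
[343  28  10  12  92] [347.5  33.8] [ 0.6122 -0.063   0.1145]
[527  29  12  11 106] [532.8  34. ] [ 0.6351 -0.1739  0.1145]
[404  46 129   6 420] [469.8  47.3] [ 0.6203 -0.139   0.1145]
[496  78  29  66 832] [510.2 109.7] [ 0.5906 -0.1789  0.1145]
[284 108  16  42 661] [291.4 128.4] [ 0.5498 -0.0415  0.1145]
[492 158  16   6  66] [499.7 161. ] [ 0.5575 -0.1859  0.1145]
[487 177  17  11 127] [495.3 181.8] [ 0.5431 -0.1888  0.1145]
[318 201 107   2 108] [370.6 202. ] [ 0.5111 -0.1078  0.1145]
[490 208  10   8  65] [494.6 211.4] [ 0.5224 -0.1971  0.1145]
[474 272  11  10  76] [479.1 276.5] [ 0.4701 -0.2068  0.1145]
shift [5.9  0.73 2.75] turn 0.2 tilt [-0.001  0.    -1.   ] j6 1.11 t 15.9167
```

Emit:
{"fn": "jog_arm", "kwargs": {
  "plan": [
    {"travel": [2.0, 0.25, 0], "turn": [0, 0, 0.2], "grip": -1},
    {"travel": [2.0, 0.25, 0], "turn": [0, 0, 0], "grip": -1},
    {"travel": [1.9, 0.25, 0], "turn": [0, 0, 0], "grip": -1},
    {"travel": [0, 0, 2.5], "turn": [0, 0, 0], "grip": -1},
    {"travel": [0, 0, 1.5], "turn": [0, 0, 0], "grip": -1}
  ]
}}

```text
t: 16.33
tool_pos: [0.5515, -0.0418, 0.1371]
orientation: [3.126, 0.315, 0.001]
force: [-0.9, 0.5, -1.8]
gripper_width: 0.0075
gripper_force: 52.6
```

Emit:
{"fn": "jog_arm", "kwargs": {
  "plan": [
    {"travel": [0, 0, 0.8], "turn": [0, 0, 0], "grip": -1},
    {"travel": [0, 0, 0], "turn": [0, 0, 0], "grip": -1},
    {"travel": [0, 0, 0], "turn": [0, 0, 0], "grip": -1},
    {"travel": [0, 0, 0], "turn": [0, 0, 0], "grip": -1},
    {"travel": [0, 0, 0], "turn": [0, 0, 0], "grip": -1}
  ]
}}

```text
t: 16.75
tool_pos: [0.5513, -0.043, 0.1314]
orientation: [3.125, 0.312, 0.004]
force: [-0.1, 0.3, 0.4]
gripper_width: 0.0078
gripper_force: 52.6
```

Run:
```python
from h import *
go(.5505,-.0414,.124,.2016); print(arm.observe()["tool_pos"],arm.observe()["qvel"].round(3) if hasattr(arm.observe()["qvel"],'round') else 0)
```

```text
shift [-0.04 -0.17  0.74] turn -0.1 tilt [ 0.002 -0.001 -1.   ] j6 1.15 t 16.75
[ 0.55127419 -0.04298866  0.13141347] [-0.005 -0.001  0.    -0.001 -0.003 -0.001]
```

Emit:
{"fn": "jog_arm", "kwargs": {
  "plan": [
    {"travel": [-0.04, -0.15, 0.4], "turn": [0, 0, 0], "grip": -1},
    {"travel": [0, 0, 0.3], "turn": [0, 0, 0], "grip": -1},
    {"travel": [0, 0, 0], "turn": [0, 0, 0], "grip": -1},
    {"travel": [0, 0, 0], "turn": [0, 0, 0], "grip": -1}
  ]
}}

```text
t: 17.08
tool_pos: [0.5494, -0.0415, 0.1227]
orientation: [-3.126, -0.312, 0.001]
force: [0.1, 0.1, -0.2]
gripper_width: 0.0075
gripper_force: 52.6
```

Emit:
{"fn": "jog_arm", "kwargs": {
  "plan": [
    {"travel": [0, 0, 0.3], "turn": [0, 0, 0], "grip": -1},
    {"travel": [0, 0, 0.3], "turn": [0, 0, 0], "grip": -1},
    {"travel": [0, 0, 0], "turn": [0, 0, 0], "grip": -1},
    {"travel": [0, 0, 0], "turn": [0, 0, 0], "grip": -1}
  ]
}}

```text
t: 17.42
tool_pos: [0.5494, -0.0415, 0.1165]
orientation: [-3.126, -0.312, 0.001]
force: [-0.0, 0.2, 0.3]
gripper_width: 0.0076
gripper_force: 52.6
```

Emit:
{"fn": "jog_arm", "kwargs": {
  "plan": [
    {"travel": [0.05, 0, 0.3], "turn": [0, 0, 0], "grip": -1},
    {"travel": [0, 0, 0.3], "turn": [0, 0, 0], "grip": -1},
    {"travel": [0, 0, 0.3], "turn": [0, 0, 0], "grip": -1},
    {"travel": [0, 0, 0], "turn": [0, 0, 0], "grip": -1}
  ]
}}

```text
t: 17.75
tool_pos: [0.5496, -0.0413, 0.1069]
orientation: [-3.126, -0.312, 0.002]
force: [0.3, 0.8, -0.6]
gripper_width: 0.0075
gripper_force: 52.6
```

Emit:
{"fn": "jog_arm", "kwargs": {
  "plan": [
    {"travel": [0, 0, 0.2], "turn": [0, 0, 0], "grip": -1},
    {"travel": [0, 0, 0.1], "turn": [0, 0, 0], "grip": -1},
    {"travel": [0, 0, 0], "turn": [0, 0, 0], "grip": -1},
    {"travel": [0, 0, 0], "turn": [0, 0, 0], "grip": -1}
  ]
}}

```text
t: 18.08
tool_pos: [0.5501, -0.0414, 0.1049]
orientation: [-3.126, -0.312, 0.0]
force: [0.2, -0.2, -1.4]
gripper_width: 0.0075
gripper_force: 52.6
```

Emit:
{"fn": "jog_arm", "kwargs": {
  "plan": [
    {"travel": [0, 0, 0.1], "turn": [0, 0, 0], "grip": -1},
    {"travel": [0, 0, 0], "turn": [0, 0, 0], "grip": -1},
    {"travel": [0, 0, 0], "turn": [0, 0, 0], "grip": -1}
  ]
}}

```text
t: 18.33
tool_pos: [0.5501, -0.0414, 0.1039]
orientation: [-3.126, -0.312, 0.0]
force: [0.3, -0.3, -1.3]
gripper_width: 0.0078
gripper_force: 52.6
```

Emit:
{"fn": "jog_arm", "kwargs": {
  "plan": [
    {"travel": [0, 0, 0.1], "turn": [0, 0, 0], "grip": -1},
    {"travel": [0, 0, 0], "turn": [0, 0, 0], "grip": -1},
    {"travel": [0, 0, 0], "turn": [0, 0, 0], "grip": -1}
  ]
}}

```text
t: 18.58
tool_pos: [0.5502, -0.0414, 0.103]
orientation: [3.126, 0.312, 0.0]
force: [0.2, -0.4, -0.6]
gripper_width: 0.0074
gripper_force: 52.7
```

Emit:
{"fn": "jog_arm", "kwargs": {
  "plan": [
    {"travel": [0, 0, 0.1], "turn": [0, 0, 0], "grip": -1},
    {"travel": [0, 0, 0], "turn": [0, 0, 0], "grip": -1},
    {"travel": [0, 0, 0], "turn": [0, 0, 0], "grip": -1}
  ]
}}

```text
t: 18.83
tool_pos: [0.5503, -0.0415, 0.1028]
orientation: [3.126, 0.312, 0.0]
force: [-2.8, 1.1, 5.1]
gripper_width: 0.0076
gripper_force: 53.4
```

The collar is seated with 5 N. I'll ease off slightly and give the quarter turn.

Emit:
{"fn": "jog_arm", "kwargs": {
  "plan": [
    {"travel": [0, 0, -0.1], "turn": [0, 0, 0], "grip": -1},
    {"travel": [0, 0, 0], "turn": [0, 0, -5], "grip": -1},
    {"travel": [0, 0, 0], "turn": [0, 0, -6], "grip": -1},
    {"travel": [0, 0, 0], "turn": [0, 0, -6], "grip": -1},
    {"travel": [0, 0, 0], "turn": [0, 0, -6], "grip": -1}
  ]
}}

```text
t: 19.25
tool_pos: [0.5501, -0.0416, 0.1029]
orientation: [2.998, 0.937, -0.0]
force: [-1.3, -0.8, -0.1]
gripper_width: 0.0075
gripper_force: 52.8
```

Emit:
{"fn": "jog_arm", "kwargs": {
  "plan": [
    {"travel": [0, 0, 0], "turn": [0, 0, -7], "grip": -1},
    {"travel": [0, 0, 0], "turn": [0, 0, -7], "grip": -1},
    {"travel": [0, 0, 0], "turn": [0, 0, -7], "grip": -1},
    {"travel": [0, 0, 0], "turn": [0, 0, -7], "grip": -1},
    {"travel": [0, 0, 0], "turn": [0, 0, -7], "grip": -1}
  ]
}}

```text
t: 19.67
tool_pos: [0.5502, -0.0416, 0.1029]
orientation: [2.577, 1.796, -0.0]
force: [-0.7, -0.8, 0.5]
gripper_width: 0.0077
gripper_force: 52.7
```

Emit:
{"fn": "jog_arm", "kwargs": {
  "plan": [
    {"travel": [0, 0, 0], "turn": [0, 0, -7], "grip": -1},
    {"travel": [0, 0, 0], "turn": [0, 0, -7], "grip": -1},
    {"travel": [0, 0, 0], "turn": [0, 0, -6], "grip": -1},
    {"travel": [0, 0, 0], "turn": [0, 0, -6], "grip": -1},
    {"travel": [0, 0, 0], "turn": [0, 0, -6], "grip": -1}
  ]
}}

```text
t: 20.08
tool_pos: [0.5503, -0.0415, 0.1029]
orientation: [1.983, 2.436, 0.0]
force: [0.2, 0.3, 0.1]
gripper_width: 0.0076
gripper_force: 52.7
```

Emit:
{"fn": "jog_arm", "kwargs": {
  "plan": [
    {"travel": [0, 0, 0], "turn": [0, 0, 0], "grip": -1},
    {"travel": [0, 0, 0], "turn": [0, 0, 0], "grip": -1},
    {"travel": [0, 0, 0], "turn": [0, 0, 0], "grip": -1}
  ]
}}

```text
t: 20.33
tool_pos: [0.5502, -0.0414, 0.1029]
orientation: [1.993, 2.428, 0.0]
force: [-0.2, -0.1, 0.7]
gripper_width: 0.0079
gripper_force: 52.7
```

Run:
```python
from h import *
go(.5503,-.0415,.1028,.2016+np.pi/2); print(arm.observe()["tool_pos"],arm.observe()["force"])
```

```text
shift [-0.01  0.01  0.01] turn -0.3 tilt [ 0. -0. -1.] j6 -0.41 t 20.3333
[ 0.55019619 -0.04142183  0.10289219] [-0.19543903 -0.11583551  0.73462657]
```

Emit:
{"fn": "jog_arm", "kwargs": {
  "plan": [
    {"travel": [0, 0, 0], "turn": [0, 0, 0], "grip": -0.6},
    {"travel": [0, 0, 0], "turn": [0, 0, 0], "grip": -0.2},
    {"travel": [0, 0, 0], "turn": [0, 0, 0], "grip": 0.2},
    {"travel": [0, 0, 0], "turn": [0, 0, 0], "grip": 0.2},
    {"travel": [0, 0, 0], "turn": [0, 0, 0], "grip": 0.2}
  ]
}}

```text
t: 20.75
tool_pos: [0.5502, -0.0414, 0.1029]
orientation: [1.99, 2.431, 0.0]
force: [0.3, -0.3, -0.1]
gripper_width: 0.0514
gripper_force: 0.0
```

Emit:
{"fn": "jog_arm", "kwargs": {
  "plan": [
    {"travel": [0, 0, -1], "turn": [0, 0, 0], "grip": 0.2},
    {"travel": [0, 0, -3], "turn": [0, 0, 0], "grip": 0.2},
    {"travel": [0, 0, -3], "turn": [0, 0, 0], "grip": 0.2},
    {"travel": [-3, 0, -1], "turn": [0, 0, 0], "grip": 0.2},
    {"travel": [-3, 0, 0], "turn": [0, 0, 0], "grip": 0.2}
  ]
}}

```text
t: 21.17
tool_pos: [0.5648, -0.1005, 0.1886]
orientation: [1.981, 2.428, 0.005]
force: [1.3, -0.3, 0.0]
gripper_width: 0.051
gripper_force: 0.0
```

Emit:
{"fn": "jog_arm", "kwargs": {
  "plan": [
    {"travel": [0, 0, 0], "turn": [0, 0, 0], "grip": 0.2},
    {"travel": [0, 0, 0], "turn": [0, 0, 0], "grip": 0.2},
    {"travel": [0, 0, 0], "turn": [0, 0, 0], "grip": 0.2}
  ]
}}

```text
t: 21.42
tool_pos: [0.5616, -0.0999, 0.1829]
orientation: [-1.99, -2.43, -0.0]
force: [-0.8, 0.4, -0.8]
gripper_width: 0.0515
gripper_force: 0.0
```

Run:
```python
from h import *
np.set_printoptions(precision=4,suppress=True)
f=cams.grab_frame("wrist"); cv2.imwrite("pics/w11.png",f)
cT=camT("wrist"); print(arm.observe()["tool_pos"],arm.observe()["force"])
for l in ["wing_screw","screw_wings"]:
    for d in boxes_of(l,"wrist")[:2]: e=d["extent"]; print(l,np.round(e,1),round(d["p"],2),ray("wrist",e[0],e[1],.13,cT))
for z in (.1145,.1335,.1445): print(z,proj("wrist",(.5498,-.0415,z),cT))
# expected extents of upright screw: collar + wings along box y
ex=np.array([.98,.2,0]);ey=np.array([-.2,.98,0]);c0=np.array([.5498,-.0415,0])
P=[c0+ey*a*.019+ex*b*.0045+[0,0,z] for a in(-1,1) for b in(-1,1) for z in(.1235,.1445)]+[c0+(ex*np.cos(t)+ey*np.sin(t))*.014+[0,0,.1185] for t in np.arange(0,6.3,.3)]
q=np.array([proj("wrist",p,cT) for p in P]); print("expected extent",(q.min(0)+q.max(0))/2,np.ptp(q,axis=0))
```

```text
[ 0.5616 -0.0995  0.1827] [ 0.1861 -0.395   0.332 ]
wing_screw [282.4 126.1  43.2  68.7] 0.64 [ 0.551  -0.0398  0.13  ]
screw_wings [280.5 126.   40.2  66.7] 0.66 [ 0.5498 -0.04    0.13  ]
0.1145 (np.float64(280.0708355019311), np.float64(126.06354040359217))
0.1335 (np.float64(280.02075070270433), np.float64(128.96590205099398))
0.1445 (np.float64(279.9876416017521), np.float64(130.88453976677738))
expected extent [280.1353 129.6655] [41.8466 65.7008]
```

```bash
python3 -c "
from cell import arm
print(arm.sign_off())"
```

```text
the job is handed in; nothing more can be done
None
```

The job is handed in at about 21.5 s: the hatch is shut, the wing screw is seated and quarter-turned with its wings along the shutter's travel, and the gripper is clear. The last wrist picture put the screw within about 2 mm of the deck slot, at the size expected of a seated screw. I did not re-check the shutter position or the bystanders afterwards, and the hand-in returned no verdict.

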